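Fetch the amber standard jar from behind the reagent bottles and put it on the balance

ROBOT

A 6-joint arm with a two-finger parallel gripper is mounted at the origin on the work surface. World frame = base frame: x ahead of the robot, y to its left, z up, the work surface at z = 0. Lengths are in m, angles in rad, forces in N, time in s.
With the tool pointing down it reaches from about 0.3 to 0.775 m from the base axis. Payload 14.6 kg.
Tool frame: the origin (TCP) lies on the centre line of the jaws, within the pads' length; the fingertips stand 14 mm ahead of it and the grasp point (between the pads) lies 5 mm behind it; x points along the fingers, y is the direction in which the jaws open and shut, and the axes are right-handed (so a half turn about x gives the same grasp; the last joint's range is limited). The gripper opens to 94 mm and grips with 3 to 60 N. Pads are 16 mm wide; open, the fingers measure 119 mm over their backs; the gripper's body (75 mm by 177 mm) begins 78 mm behind the grasp point.
Start: joints at [1.236, 0.3, 1.521, -0, 1.321, -0.067], TCP at [0.146, 0.53, 0.219] pointing down, gripper open.
Joint ranges: [-3.03, 3.03], [-0.79, 2.21], [0.23, 2.52], [-1.04, 4.18], [0, 3.07], [-2.55, 2.55]. Speed limits (rad/s): [2.22, 2.22, 2.57, 3.14, 3.14, 3.14].

INTERFACE

Orientations are given as [roll, pitch, yaw] about the fixed x, y, z axes, in that order (R = Rz(yaw) Ry(pitch) Rx(roll)).
In Python, from station import * gives the robot as it stands. The module is installed in compiled form; this text tells all that it offers.
- The arm moves only by the shell command python3 -m handwheel 'ROWS' [FORCE]. ROWS is JSON, a list of rows, each a list of 3 entries, a list of its own where there are three numbers: the shift along the tool's x, y, z in mm, then the turn about the tool's x in rad, then the gripper command: -1 is fully open, 1 is shut, values between are in proportion. In form: [[[dx, dy, dz], spin, gripper], ...]. A call has exactly 5 rows; each row is the pose to reach, as a shift and turn from the pose measured when the call began, along the tool's axes at that moment; what a row does not reach only later rows make up. A row lasts 1/10 s, in which the tool goes at most 50 mm and 8.59 degrees, less where a joint would pass 70% of its speed; a pose out of reach is approached as far as the arm can. A call with a gripper value outside its range is refused whole. The fingers move at their own pace and stop on an object; FORCE is the grip in N (left out, the last holds). Time passes only in rows, so rows that repeat a pose let the fingers close, or fill a call up. It gives the time, the measured TCP pose, the force and the opening at its end, in the units of the state.
- get_obs(): the state, without advancing time (a new reading comes with each control period).
- camera(name): name is "side" or "top"; returns (picture, depth): 420x560x3 uint8, blue, green, red; 420x560 float32, m along the optical axis (not along the pixel's ray), 0 where there is no reading.
- camera_info(name): a dict with "fx", "fy", "cx", "cy" (pixels), "k1" (the pictures are not rectified: a ray, as slopes to the right and down, at radius r is drawn at 1 + k1 r^2 times it, then the intrinsics apply), "extrinsics" (4x4, takes a point from camera to world coordinates). Camera axes: x right, y down, z forward; pixel columns grow to the right and rows downward; lengths in m; the calibration is good to about 2 mm. A picture is of the moment at which its call begins. camera_info takes no time and is no camera call.
- hand_in(): hands the job in, once; it reports no verdict.
The state is a dict: "time_s": time; "qpos": joint angles; "joint_vel": joint speeds; "tau": joint torques, N m; "ee_pos": TCP position; "eef_rot": TCP orientation; "force": force on the tool from outside, world axes, zero at the start; "moment": the same for the moment, N m; "grip_width": finger opening in m.
Only numpy, scipy, OpenCV 4.12 (cv2) and the standard library are available. Lean on these libraries where they do the work, as an engineer would, in place of code of your own. Each camera call takes 0.05 s, during which the arm holds its last target. There are 200 camera calls.

TASK

The short amber jar with the orange lid must go on the balance, but the two tall bottles on the rack stand in its way: first lift both of them out and stand them upright on the grey tray, leaving the jar where it is meanwhile. Then set the amber jar upright in the middle of the balance pan, and only after that put the bottles back, the red-capped one centred on the red seat and the blue-capped one on the blue seat. Set everything down gently, drop or tip nothing, and leave the two small clear jars on the rack where they are.

Things in the scene. Friction and masses are not known exactly. Their poses are not given: they have to be found in the camera images.
- red_bottle_mid (a point): Loose upright lab bottle, clear glass, white contents, red screw cap; round, 116 mm tall, 0.24 kg. Body 56 mm across up to 64 mm above its underside, then a shoulder, and the cap, 40 mm across, from 82 to 116 mm. The point lies on its axis half-way up (58 mm above the underside); the cap's middle is 41 mm above the point. z up. Starts on the red seat, in front of the amber jar.
- blue_bottle_mid (a point): Loose upright lab bottle, clear glass, white contents, blue screw cap; round, 116 mm tall, 0.24 kg. Body 56 mm across up to 64 mm above its underside, then a shoulder, and the cap, 40 mm across, from 82 to 116 mm. The point lies on its axis half-way up (58 mm above the underside); the cap's middle is 41 mm above the point. z up. Starts on the blue seat, in front of the amber jar.
- amber_jar_mid (a point): Loose short round jar, amber glass, orange lid, 50 mm across, 52 mm tall (lid 48 mm across, top 14 mm), 0.13 kg. The point is its centre, half-way up; z up. Starts on the white rack plate (top 10 mm above the bench) behind the two tall bottles, its axis about 60 mm from theirs and a few mm clear of the seats, so a gripper's body meets the tall caps until they are cleared.
- red_seat: red round seat: a flat fixed disc 64 mm across and 3 mm thick lying on the white rack plate. Origin at the centre of its underside; its top, where the bottle stands, is 3 mm above. The two seats lie 76 mm apart; which colour is left and which is right varies.
- blue_seat: blue round seat: a flat fixed disc 64 mm across and 3 mm thick lying on the white rack plate. Origin at the centre of its underside; its top, where the bottle stands, is 3 mm above. The two seats lie 76 mm apart; which colour is left and which is right varies.
- tray: Grey parking tray, fixed, at one side of the rack (left or right varies): outside 190 mm along its x and 130 mm along its y, walls 5 mm thick and 16 mm high, inner floor 5 mm above the bench. Origin at the centre of its underside, z up. Both bottles fit in a row along its x, for instance 45 mm either side of the centre.
- pan (a point): centre of the top of the balance's round steel pan, 120 mm across, 69 mm above the bench; fixed. The balance is a white box 270 x 200 mm, 56 mm high, with a display at its front; it stands at the other side of the rack from the tray. z up.
- black_jar_mid (a point): bystander: small clear jar with a black lid, round, 42 mm across and 46 mm tall, loose, on the rack plate about 95 mm to one side of the amber jar (left or right varies). The point is its centre, half-way up. Leave it where it is.
- green_jar_mid (a point): bystander: small clear jar with a green lid, round, 42 mm across and 46 mm tall, loose, on the rack plate about 95 mm to one side of the amber jar (left or right varies). The point is its centre, half-way up. Leave it where it is.
Mind the look-alikes: they are no part of the job. What is shaped like the part that bears red_bottle_mid but green is not meant.

How it is judged:
By the outcome, as a careful person would: the job done as asked, in the order asked, and still so for the second after the job is handed in, with the robot touching nothing.
It also fails if it takes over 106 s, if anything falls off the work surface, if the arm or the gripper's body presses on something with over 40 N, if the wrist force passes 120 N, or if a joint passes its speed limit or range.

## Working session

There is one attempt and no reset: what is moved stays moved. The work goes in short steps, Python scripts to look and compute and a shell command to move; the robot and the scene stay as the last step left them, time stands still between calls to the robot, and variables do not carry over. Pictures are saved under pics/ and viewed, about 12 in all and at most 16, crops included, and the job is handed in when it is done.

```bash
mkdir -p pics; cat > h.py <<'E'
from station import *
import numpy as np, cv2
from scipy.spatial.transform import Rotation as R
def ray(name,u,v):
    c=camera_info(name); 
    a=np.array([(u-c["cx"])/c["fx"],(v-c["cy"])/c["fy"]]); s=a.copy()
    for _ in range(20): s=a/(1+c["k1"]*(s@s))
    E=np.array(c["extrinsics"]); return E[:3,3],E[:3,:3]@np.array([s[0],s[1],1.])
def onz(name,u,v,z):
    o,d=ray(name,u,v); return o+d*(z-o[2])/d[2]
def shift(x,y,z):
    "world TCP target -> tool shift mm"
    o=get_obs(); M=R.from_euler('xyz',o["eef_rot"]).as_matrix()
    return np.round(M.T@(np.array([x,y,z])-o["ee_pos"])*1000,1)
E
python3 - <<'E'
from h import *
for n in("top","side"):
    p,d=camera(n); cv2.imwrite(f"pics/{n}0.png",p); np.save(f"pics/{n}0d.npy",d)
    c=camera_info(n); print(n,{k:np.round(v,3).tolist() for k,v in c.items()})
print(get_obs())
E
```

```text
top {'fx': 432.297, 'fy': 432.297, 'cx': 281.34, 'cy': 211.94, 'k1': -0.053, 'extrinsics': [[0.024, -0.989, 0.143, 0.437], [-1.0, -0.027, -0.014, 0.015], [0.018, -0.142, -0.99, 0.932], [0.0, 0.0, 0.0, 1.0]]}
side {'fx': 419.366, 'fy': 419.366, 'cx': 277.468, 'cy': 209.812, 'k1': -0.099, 'extrinsics': [[0.771, -0.341, 0.538, -0.004], [-0.637, -0.424, 0.644, -0.667], [0.008, -0.839, -0.544, 0.662], [0.0, 0.0, 0.0, 1.0]]}
{'time_s': 0.1, 'qpos': array([ 1.23641085e+00,  3.00428348e-01,  1.52151875e+00, -5.29519206e-06,
        1.32070343e+00, -6.66109741e-02]), 'joint_vel': array([-4.84671998e-04, -5.16876361e-04, -1.55395752e-03,  9.13155124e-04,
       -7.12497218e-04, -4.75095047e-05]), 'tau': array([ 1.27501189e-03, -5.32636642e+01, -3.53288519e+01,  7.09975557e-02,
        2.35109363e-02, -8.42828194e-05]), 'ee_pos': array([0.14545899, 0.5301858 , 0.21893614]), 'eef_rot': array([-1.63255885,  1.56973845, -1.90033204]), 'force': array([ 0.87384483, -0.30799668,  0.19005083]), 'moment': array([0.0489358 , 0.01894486, 0.01655871]), 'grip_width': 0.09386989846412222}
```

View pics/top0.png

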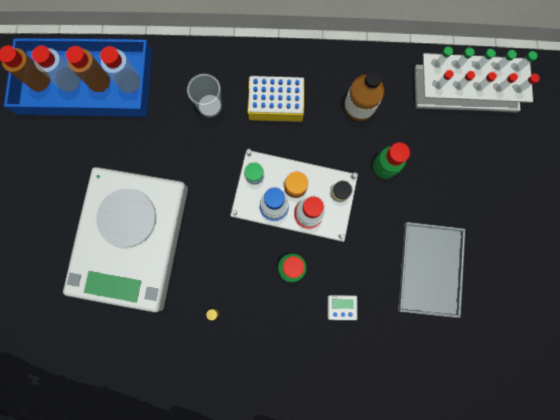

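View pics/side0.png

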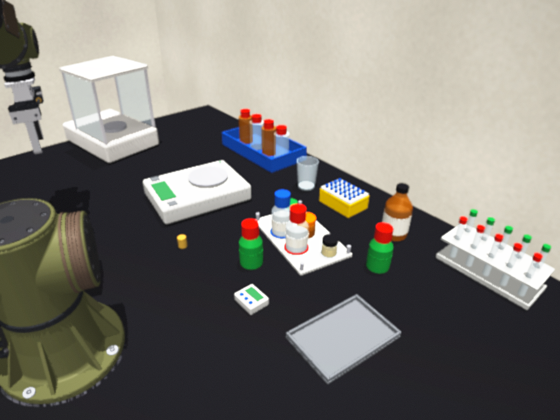

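Red-cap candidates in the top view: the white bottle on the rack (313,207), green bottles at (398,153) and (292,267), and the box bottles (12,55), (42,52), (78,55), (110,55). I choose (313,207) on the rack; blue is (274,197), amber jar (297,184), black jar (342,190), green jar (254,173), pan (126,218) and tray (432,270). The side view agrees.

```bash
cat >> h.py <<'E'
def cloud(name,d):
    c=camera_info(name); v,u=np.mgrid[0:420,0:560]
    a=np.stack([(u-c["cx"])/c["fx"],(v-c["cy"])/c["fy"]],-1); s=a.copy()
    for _ in range(15): s=a/(1+c["k1"]*(s**2).sum(-1,keepdims=True))
    E=np.array(c["extrinsics"]); P=np.concatenate([s,np.ones(s.shape[:2]+(1,))],-1)*d[...,None]
    return P@E[:3,:3].T+E[:3,3]
HUE=dict(red=(-8,6),orange=(9,22),green=(50,80),blue=(100,125))
def blob(name,p,d,col,box,zmin,zmax):
    "points of a colour in world box x0,x1,y0,y1 and height range; circle fit of pixels"
    W=cloud(name,d); h=cv2.cvtColor(p,cv2.COLOR_BGR2HSV).astype(int); H=(h[...,0]+90)%180-90 if col=="red" else h[...,0]
    a,b=HUE[col]; m=(H>=a)&(H<=b)&(h[...,1]>120)&(h[...,2]>60)&(W[...,2]>zmin)&(W[...,2]<zmax)&(W[...,0]>box[0])&(W[...,0]<box[1])&(W[...,1]>box[2])&(W[...,1]<box[3])
    m=m.astype(np.uint8); n,l,s,c=cv2.connectedComponentsWithStats(m); i=1+s[1:,4].argmax()
    q=W[l==i]; cn=max(cv2.findContours((l==i).astype(np.uint8),0,2)[0],key=len); (u,v),r=cv2.minEnclosingCircle(cn)
    return dict(n=int(s[i,4]),px=(u,v),zmed=np.median(q[:,2]),mean=q.mean(0),mid=(q.min(0)+q.max(0))/2,ext=q.max(0)-q.min(0),onz=onz(name,u,v,np.median(q[:,2])))
def show(k,b): print(k,b["n"],*[f"{x}={np.round(b[x],4)}" for x in("px","zmed","mid","ext","onz")])
E
python3 - <<'E'
from h import *
p=cv2.imread("pics/top0.png"); d=np.load("pics/top0d.npy"); W=cloud("top",d)
for n,u,v in [("red",313,207),("blue",274,197),("amber",297,184),("black",342,190),("green",254,173),("pan",126,218),("trayfloor",432,270),("rack",240,190)]:
    print(n,np.round(np.median(W[v-2:v+3,u-2:u+3].reshape(-1,3),0),4))
B=(.35,.65,-.2,.2)
show("red",blob("top",p,d,"red",B,.118,.14));show("blue",blob("top",p,d,"blue",B,.118,.14));show("amber",blob("top",p,d,"orange",B,.052,.07))
show("green",blob("top",p,d,"green",B,.045,.065))
# tray: points between 12 and 20mm near it
def rect(m):
    cn=max(cv2.findContours(m.astype(np.uint8),0,2)[0],key=cv2.contourArea); return cv2.minAreaRect(cn)
g=cv2.cvtColor(p,cv2.COLOR_BGR2HSV); s=np.zeros((420,560),bool); s[205:335,385:485]=1
r=rect(s&(g[...,2]>70)); bp=cv2.boxPoints(r); C=np.array([onz("top",*q,.014) for q in bp]); print("tray",r,np.round(C,3).tolist(),C.mean(0),[np.linalg.norm(C[i]-C[i-1]) for i in range(4)])
# pan: height 66..72
m=(W[...,2]>.064)&(W[...,2]<.074)&(W[...,1]>.2); m=cv2.morphologyEx(m.astype(np.uint8),cv2.MORPH_OPEN,np.ones((5,5)))
cn=max(cv2.findContours(m,0,2)[0],key=cv2.contourArea); e=cv2.fitEllipse(cn); print("pan",e,onz("top",*e[0],.069))
# seats/rack plate
m=(W[...,2]>.004)&(g[...,2]>120)&(g[...,1]<80); m[:140]=0;m[245:]=0;m[:,:225]=0;m[:,365:]=0
r=rect(m);C=np.array([onz("top",*q,.01) for q in cv2.boxPoints(r)]);print("rack",np.round(C,3).tolist(),C.mean(0))
cv2.imwrite("pics/crop1.png",cv2.resize(p[140:250,225:365],None,fx=5,fy=5,interpolation=cv2.INTER_CUBIC))
print(R.from_euler('xyz',get_obs()["eef_rot"]).as_matrix().round(3))
E
```

```text
red [ 0.5631 -0.0561  0.1297]
blue [0.5804 0.0178 0.1292]
amber [ 0.6209 -0.0283  0.0625]
black [ 0.6116 -0.1222  0.0567]
green [0.643  0.0609 0.0563]
pan [0.5404 0.3149 0.0694]
trayfloor [ 0.4527 -0.3259  0.0054]
rack [0.615  0.0926 0.0101]
red 322 px=[312.8431 206.4314] zmed=0.1295 mid=[ 0.565  -0.056   0.1256] ext=[0.0359 0.0378 0.015 ] onz=[ 0.5644 -0.0557  0.1295]
blue 317 px=[273.8454 197.7128] zmed=0.1294 mid=[0.5801 0.0187 0.1263] ext=[0.0364 0.0362 0.0156] onz=[0.5791 0.0181 0.1294]
amber 394 px=[296.0765 182.7471] zmed=0.0624 mid=[ 0.6243 -0.0264  0.0592] ext=[0.044  0.0455 0.014 ] onz=[ 0.6234 -0.0264  0.0624]
green 160 px=[253.403  172.1492] zmed=0.0565 mid=[0.6394 0.0621 0.0536] ext=[0.0209 0.0354 0.0161] onz=[0.6446 0.0622 0.0565]
tray ((432.1988830566406, 269.514892578125), (62.898353576660156, 91.74234771728516), 4.289153099060059) [[0.361, -0.247, 0.014], [0.555, -0.264, 0.014], [0.549, -0.403, 0.014], [0.354, -0.382, 0.014]] [ 0.45483307 -0.32396047  0.014     ] [np.float64(0.13470419974383), np.float64(0.19477935638432806), np.float64(0.1385831700675344), np.float64(0.19627253626789462)]
pan ((125.36161041259766, 217.78347778320312), (56.236236572265625, 58.752315521240234), 43.47687911987305) [0.54068473 0.31634205 0.069     ]
rack [[0.557, 0.112, 0.01], [0.707, 0.086, 0.01], [0.659, -0.165, 0.01], [0.51, -0.133, 0.01]] [ 0.60832373 -0.02518912  0.01      ]
[[-0.     0.265  0.964]
 [-0.001  0.964 -0.265]
 [-1.    -0.001 -0.   ]]
```

View pics/crop1.png

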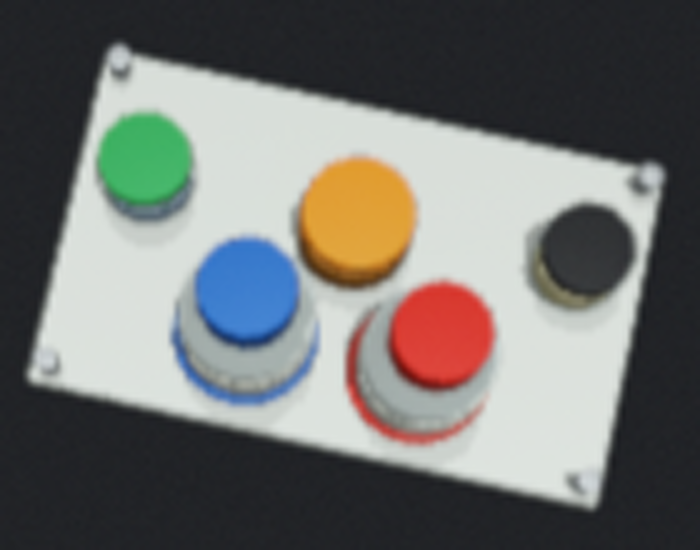

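Choice confirmed in the crop: the white bottle with the red cap, at crop (443,333), stands on the red seat. Blue is at (247,290) and amber at (357,215). The red–blue spacing measures 75.7 mm against 76. Moving over the red bottle with the jaws along the row, opened to about 60 mm.

```bash
python3 -m handwheel '[[[0,-30,37],-0.03,-0.28],[[0,-65,80],-0.066,-0.28],[[0,-100,123],-0.066,-0.28],[[0,-130,160],-0.066,-0.28],[[0,-150,185],-0.066,-0.28]]' 20
python3 -c "
from h import *
print(shift(.5644,-.056,.215),R.from_euler('xyz',get_obs()['eef_rot']).as_matrix().round(3).tolist())"
```

```text
time_s: 0.6
ee_pos: [0.285, 0.3345, 0.219]
eef_rot: [-1.674, 1.57, -1.877]
force: [0.3, 0.1, -0.2]
grip_width: 0.0605
[   4.3 -326.4  352.1] [[-0.0, 0.201, 0.98], [-0.001, 0.98, -0.201], [-1.0, -0.001, -0.0]]
```

```bash
python3 -m handwheel '[[[0,-33,36],0,-0.28],[[0,-66,72],0,-0.28],[[0,-100,108],0,-0.28],[[0,-133,144],0,-0.28],[[0,-163,176],0,-0.28]]'
python3 -m handwheel '[[[0,-33,36],0,-0.28],[[0,-66,72],0,-0.28],[[0,-100,108],0,-0.28],[[0,-133,144],0,-0.28],[[0,-163,176],0,-0.28]]'
python3 -m handwheel '[[[0,0,0],0,-0.28],[[0,0,0],0,-0.28],[[0,0,0],0,-0.28],[[0,0,0],0,-0.28],[[0,0,0],0,-0.28]]'
python3 -c "
from h import *
print(shift(.5644,-.056,.107))
p,d=camera('side'); cv2.imwrite('pics/s1.png',cv2.resize(p[100:340,150:470],None,fx=2,fy=2))"
```

```text
time_s: 1.1
ee_pos: [0.4255, 0.1373, 0.2192]
eef_rot: [-1.626, 1.57, -1.829]
force: [0.1, 1.5, -0.2]
grip_width: 0.0602
time_s: 1.6
ee_pos: [0.5659, -0.0599, 0.219]
eef_rot: [-1.992, 1.569, -2.195]
force: [1.0, 0.5, -0.3]
grip_width: 0.06
time_s: 2.1
ee_pos: [0.5657, -0.059, 0.2193]
eef_rot: [-1.627, 1.57, -1.829]
force: [0.4, -0.6, 0.3]
grip_width: 0.0603
[112.3   2.9  -1.8]
```

View pics/s1.png

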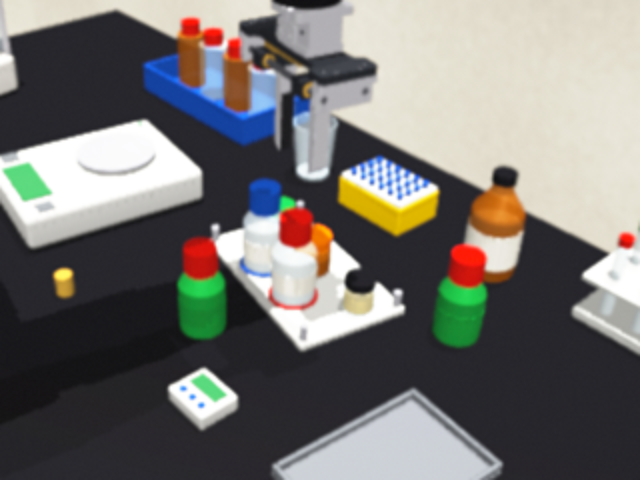

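The picture shows the open jaws (tips near crop (283,145) and (320,165)) straddling a vertical line above the red cap at (295,220). I'll descend and grip.

```bash
python3 -m handwheel '[[[20,3,-2],0,-0.28],[[45,3,-2],0,-0.28],[[70,3,-2],0,-0.28],[[92,3,-2],0,-0.28],[[106,3,-2],0,-0.28]]'
python3 -m handwheel '[[[5,0,0],0,-0.28],[[6,0,0],0,-0.28],[[6,0,0],0,-0.1],[[6,0,0],0,0.2],[[6,0,0],0,0.4]]' 20
python3 -m handwheel '[[[0,0,0],0,0.6],[[0,0,0],0,0.6],[[0,0,0],0,0.6],[[0,0,0],0,0.6],[[0,0,0],0,0.6]]' 20
```

```text
time_s: 2.65
ee_pos: [0.5638, -0.0555, 0.1119]
eef_rot: [-2.446, 1.569, -2.648]
force: [-0.5, 0.3, 0.4]
grip_width: 0.0599
time_s: 3.15
ee_pos: [0.5641, -0.0556, 0.1066]
eef_rot: [-1.771, 1.569, -1.973]
force: [-0.6, -1.2, -1.9]
grip_width: 0.0401
time_s: 3.65
ee_pos: [0.5641, -0.0556, 0.1066]
eef_rot: [-1.819, 1.569, -2.021]
force: [0.3, -0.3, -1.2]
grip_width: 0.0396
```

```bash
python3 -m handwheel '[[[-6,0,0],0,0.6],[[-22,0,0],0,0.6],[[-46,0,0],0,0.6],[[-70,0,0],0,0.6],[[-90,0,0],0,0.6]]' 20
python3 -m handwheel '[[[-6,0,0],0,0.6],[[-8,0,0],0,0.6],[[-8,0,0],0,0.6],[[-8,0,0],0,0.6],[[-8,0,0],0,0.6]]' 20
python3 -c "
from h import *
print(shift(.41,-.320,.207))
p,d=camera('top'); cv2.imwrite('pics/t1.png',p);show('amber',blob('top',p,d,'orange',(.35,.68,-.2,.2),.05,.07))
p,d=camera('side'); cv2.imwrite('pics/s2.png',cv2.resize(p[60:340,200:440],None,fx=2,fy=2))"
```

```text
time_s: 4.15
ee_pos: [0.5642, -0.0555, 0.1984]
eef_rot: [-1.126, 1.569, -1.328]
force: [-0.6, 0.9, -2.3]
grip_width: 0.0394
time_s: 4.65
ee_pos: [0.5639, -0.0554, 0.2055]
eef_rot: [-2.155, 1.569, -2.357]
force: [0.2, 0.1, -2.8]
grip_width: 0.0399
[  -1.1 -290.   -97.8]Traceback (most recent call last):
  File "<string>", line 4, in <module>
    p,d=camera('top'); cv2.imwrite('pics/t1.png',p);show('amber',blob('top',p,d,'orange',(.35,.68,-.2,.2),.05,.07))
                                                                 ~~~~^^^^^^^^^^^^^^^^^^^^^^^^^^^^^^^^^^^^^^^^^^^^^
  File "h.py", line 26, in blob
    m=m.astype(np.uint8); n,l,s,c=cv2.connectedComponentsWithStats(m); i=1+s[1:,4].argmax()
                                                                           ~~~~~~~~~~~~~~^^
ValueError: attempt to get argmax of an empty sequence
```

The force shows the bottle's weight; the arm hides the amber jar from the top. On to the tray.

```bash
python3 -m handwheel '[[[0,-12,-4],0,0.6],[[0,-40,-13],0,0.6],[[0,-74,-25],0,0.6],[[0,-110,-37],0,0.6],[[0,-145,-49],0,0.6]]' 20
python3 -m handwheel '[[[0,-36,-12],0,0.6],[[0,-72,-24],0,0.6],[[0,-104,-35],0,0.6],[[0,-128,-43],0,0.6],[[0,-142,-48],0,0.6]]'
python3 -m handwheel '[[[15,-1,-1],0,0.6],[[40,-1,-1],0,0.6],[[65,-1,-1],0,0.6],[[80,-1,-1],0,0.6],[[88,-1,-1],0,0.6]]'
python3 -c "
from h import *
print(shift(.41,-.320,.099))
p,d=camera('side'); cv2.imwrite('pics/s2.png',cv2.resize(p[140:420,160:480],None,fx=2,fy=2))
p,d=camera('top'); cv2.imwrite('pics/t1.png',p[140:400,220:500])"
```

```text
time_s: 5.2
ee_pos: [0.4855, -0.1893, 0.2057]
eef_rot: [-2.052, 1.569, -2.254]
force: [0.9, -0.9, -1.9]
grip_width: 0.0395
time_s: 5.7
ee_pos: [0.4084, -0.3206, 0.2058]
eef_rot: [-2.154, 1.569, -2.357]
force: [0.5, 0.1, -2.3]
grip_width: 0.0397
time_s: 6.2
ee_pos: [0.4066, -0.321, 0.1165]
eef_rot: [-2.953, 1.568, 3.127]
force: [0.2, 0.8, -2.7]
grip_width: 0.0397
[17.4  1.7  3.2]
```

View pics/s2.png

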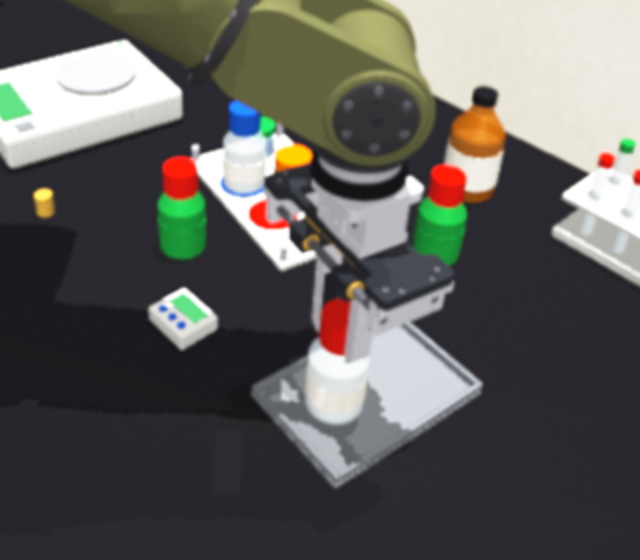

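The red bottle hangs upright over the tray's near half (crop (338,380)). The red seat is uncovered and the amber jar is still in place. I'll lower gently (about 18 mm left) and release.

```bash
python3 -m handwheel '[[[5,1,2],0,0.6],[[9,1,2],0,0.6],[[12,1,2],0,0.6],[[14,1,2],0,0.6],[[15,1,2],0,0.6]]'
python3 -m handwheel '[[[0.5,0,0],0,0.6],[[1,0,0],0,0.6],[[1.5,0,0],0,0.6],[[2,0,0],0,0.6],[[2.5,0,0],0,0.6]]'
python3 -m handwheel '[[[0.3,0,0],0,0.6],[[0.3,0,0],0,0.6],[[0.5,0,0],0,0.6],[[0.5,0,0],0,0.6],[[0.5,0,0],0,0.6]]'
```

```text
time_s: 6.8
ee_pos: [0.4089, -0.3206, 0.1021]
eef_rot: [-2.813, 1.568, -3.016]
force: [0.8, -0.1, -3.3]
grip_width: 0.0396
time_s: 7.3
ee_pos: [0.4089, -0.3206, 0.0996]
eef_rot: [-2.802, 1.568, -3.005]
force: [0.0, 0.5, -2.9]
grip_width: 0.0397
time_s: 7.8
ee_pos: [0.4089, -0.3206, 0.0991]
eef_rot: [-2.793, 1.568, -2.996]
force: [-0.8, 0.5, -2.6]
grip_width: 0.0394
```

```bash
python3 -m handwheel '[[[0.3,0,0],0,0.6],[[0.6,0,0],0,0.6],[[0.9,0,0],0,0.6],[[1.2,0,0],0,0.6],[[1.2,0,0],0,0.6]]'
```

```text
time_s: 8.3
ee_pos: [0.4091, -0.3208, 0.0985]
eef_rot: [-2.418, 1.569, -2.621]
force: [-1.2, 0.5, 5.2]
grip_width: 0.0397
```

```bash
python3 -m handwheel '[[[0,0,0],0,0.1],[[0,0,0],0,-0.1],[[0,0,0],0,-0.28],[[0,0,0],0,-0.28],[[0,0,0],0,-0.28]]'
python3 -m handwheel '[[[-8,0,0],0,-0.28],[[-30,0,0],0,-0.28],[[-60,0,0],0,-0.28],[[-90,0,0],0,-0.28],[[-115,0,0],0,-0.28]]'
python3 -m handwheel '[[[0,34,9],0,-0.28],[[0,70,19],0,-0.28],[[0,110,30],0,-0.28],[[0,147,40],0,-0.28],[[0,183,49],0,-0.28]]'
python3 -m handwheel '[[[0,34,9],0,-0.28],[[0,70,19],0,-0.28],[[0,110,30],0,-0.28],[[0,147,40],0,-0.28],[[0,183,50],0,-0.28]]'
python3 -c "
from h import *
p,d=camera('top'); cv2.imwrite('pics/t2.png',p)
print(shift(.5797,.0182,.107))
show('redpark',blob('top',p,d,'red',(.3,.55,-.42,-.2),.1,.14))"
```

```text
time_s: 8.8
ee_pos: [0.4091, -0.3208, 0.0984]
eef_rot: [-2.457, 1.569, -2.66]
force: [-0.7, -0.2, 0.9]
grip_width: 0.0601
time_s: 9.3
ee_pos: [0.4094, -0.3207, 0.2158]
eef_rot: [-1.725, 1.569, -1.929]
force: [-0.4, -0.3, -0.9]
grip_width: 0.0602
time_s: 9.8
ee_pos: [0.4949, -0.1499, 0.2161]
eef_rot: [-1.35, 1.569, -1.554]
force: [-0.9, 0.2, 0.3]
grip_width: 0.0602
time_s: 10.3
ee_pos: [0.5813, 0.021, 0.2164]
eef_rot: [-1.129, 1.569, -1.332]
force: [0.1, 0.4, -0.0]
grip_width: 0.0601
[109.2  -7.2  -1.7]
redpark 413 px=[449.6899 291.5633] zmed=0.1213 mid=[ 0.4113 -0.32    0.1128] ext=[0.0355 0.0408 0.0247] onz=[ 0.4111 -0.3165  0.1213]
```

```bash
python3 -m handwheel '[[[15,-7,-2],0,-0.28],[[35,-7,-2],0,-0.28],[[50,-7,-2],0,-0.28],[[60,-7,-2],0,-0.28],[[60,-7,-2],0,-0.28]]'
python3 -c "
from h import *
print(shift(.5797,.0182,.107))"
```

```text
time_s: 10.85
ee_pos: [0.579, 0.0184, 0.1554]
eef_rot: [-2.082, 1.569, -2.283]
force: [-0.6, -1.1, 0.3]
grip_width: 0.0601
[48.4 -0.   0.8]
```

```bash
python3 -m handwheel '[[[15,0,1],0,-0.28],[[30,0,1],0,-0.28],[[42,0,1],0,-0.28],[[48,0,1],0,-0.28],[[48,0,1],0,-0.28]]'
python3 -m handwheel '[[[0,0,0],0,-0.1],[[0,0,0],0,0.2],[[0,0,0],0,0.4],[[0,0,0],0,0.6],[[0,0,0],0,0.6]]' 20
python3 -m handwheel '[[[0,0,0],0,0.6],[[-3,0,0],0,0.6],[[-12,0,0],0,0.6],[[-30,0,0],0,0.6],[[-52,0,0],0,0.6]]'
python3 -m handwheel '[[[-22,0,0],0,0.6],[[-38,0,0],0,0.6],[[-46,0,0],0,0.6],[[-48,0,0],0,0.6],[[-48,0,0],0,0.6]]'
python3 -c "
from h import *
print(shift(.4997,-.328,.207))"
```

```text
time_s: 11.35
ee_pos: [0.5797, 0.0182, 0.1067]
eef_rot: [-2.483, 1.569, -2.684]
force: [0.2, -0.4, -0.2]
grip_width: 0.0602
time_s: 11.85
ee_pos: [0.5799, 0.0181, 0.1071]
eef_rot: [-2.178, 1.569, -2.379]
force: [-0.4, -0.9, 3.4]
grip_width: 0.0393
time_s: 12.35
ee_pos: [0.5796, 0.0182, 0.1596]
eef_rot: [-2.61, 1.568, -2.81]
force: [-0.2, -0.4, -1.8]
grip_width: 0.0395
time_s: 12.85
ee_pos: [0.5795, 0.0182, 0.2071]
eef_rot: [-2.649, 1.567, -2.85]
force: [-0.3, 0.4, -3.3]
grip_width: 0.0394
[   0.8 -355.2   -9.2]
```

```bash
python3 -m handwheel '[[[0,-12,0],0,0.6],[[0,-42,-1],0,0.6],[[0,-80,-2],0,0.6],[[0,-120,-3],0,0.6],[[0,-160,-4],0,0.6]]'
python3 -m handwheel '[[[0,-40,-1],0,0.6],[[0,-80,-2],0,0.6],[[0,-125,-3],0,0.6],[[0,-165,-4],0,0.6],[[0,-190,-5],0,0.6]]'
python3 -m handwheel '[[[15,-4,0],0,0.6],[[40,-4,0],0,0.6],[[65,-4,0],0,0.6],[[82,-4,0],0,0.6],[[90,-4,0],0,0.6]]'
python3 -c "
from h import *
print(shift(.4997,-.328,.0994))"
```

```text
time_s: 13.35
ee_pos: [0.5426, -0.1397, 0.2066]
eef_rot: [-2.795, 1.566, -2.995]
force: [1.1, 0.6, -2.9]
grip_width: 0.0396
time_s: 13.85
ee_pos: [0.498, -0.328, 0.206]
eef_rot: [-2.906, 1.565, -3.109]
force: [0.8, -0.0, -3.8]
grip_width: 0.04
time_s: 14.35
ee_pos: [0.4955, -0.3308, 0.1129]
eef_rot: [3.088, 1.561, 2.886]
force: [-0.2, 0.1, -3.8]
grip_width: 0.0395
[13.5  3.6  3.6]
```

```bash
python3 -m handwheel '[[[4,3,3],0,0.6],[[8,3,3],0,0.6],[[10,3,3],0,0.6],[[11,3,3],0,0.6],[[12,3,3],0,0.6]]'
python3 -m handwheel '[[[0.3,0,0],0,0.6],[[0.6,0,0],0,0.6],[[0.9,0,0],0,0.6],[[1.2,0,0],0,0.6],[[1.5,0,0],0,0.6]]'
```

```text
time_s: 14.85
ee_pos: [0.4991, -0.3286, 0.1013]
eef_rot: [3.121, 1.562, 2.918]
force: [-0.6, -0.4, -3.1]
grip_width: 0.0397
time_s: 15.35
ee_pos: [0.4991, -0.3286, 0.0998]
eef_rot: [3.131, 1.562, 2.929]
force: [-0.4, -0.3, -2.6]
grip_width: 0.0398
```

```bash
python3 -c "
from h import *
o=get_obs();print(o['qpos'].round(3),R.from_euler('xyz',o['eef_rot']).as_matrix().round(4).tolist())
p,d=camera('side'); cv2.imwrite('pics/s3.png',cv2.resize(p[140:420,160:480],None,fx=2,fy=2))"
```

```text
[-0.642  0.527  1.493 -0.004  1.129 -2.009] [[-0.0086, 0.201, 0.9796], [0.0019, 0.9796, -0.201], [-1.0, 0.0001, -0.0088]]
```

View pics/s3.png

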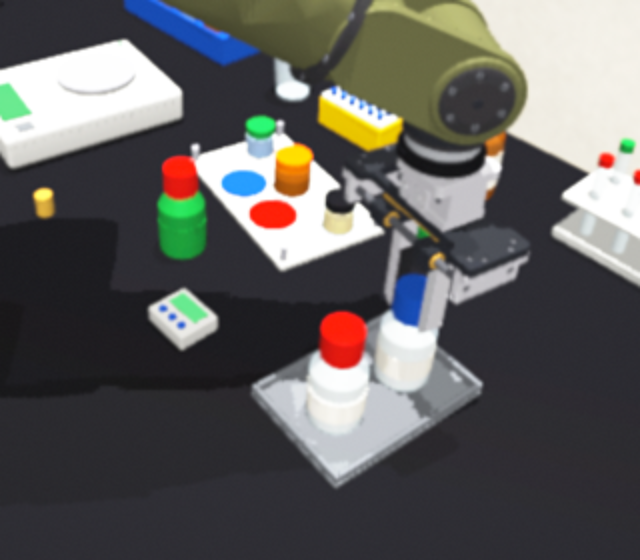

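The red bottle stands on the tray (338,375) with the blue one held next to it (405,345). Both seats are bare, and the amber jar (293,170) and small jars are in place. I'll finish the set-down.

```bash
python3 -m handwheel '[[[0.3,0,0],0,0.6],[[0.6,0,0],0,0.6],[[0.9,0,0],0,0.6],[[1.2,0,0],0,0.6],[[1.4,0,0],0,0.6]]'
```

```text
time_s: 15.9
ee_pos: [0.4993, -0.3288, 0.0993]
eef_rot: [-3.113, 1.563, 2.968]
force: [-2.4, 2.9, 8.9]
grip_width: 0.0397
```

```bash
python3 -m handwheel '[[[0,0,0],0,0.1],[[0,0,0],0,-0.1],[[0,0,0],0,-0.28],[[0,0,0],0,-0.28],[[0,0,0],0,-0.28]]'
python3 -m handwheel '[[[-8,0,0],0,-0.28],[[-30,0,0],0,-0.28],[[-60,0,0],0,-0.28],[[-90,0,0],0,-0.4],[[-115,0,0],0,-0.6]]'
python3 -c "
from h import *
p,d=camera('top'); cv2.imwrite('pics/t3.png',p); np.save('pics/t3d.npy',d)
print(shift(.6237,-.0264,.2))
for n,a in dict(redpark=('red',(.3,.55,-.42,-.2),.1,.14),bluepark=('blue',(.3,.6,-.42,-.2),.1,.14),redseat=('red',(.4,.65,-.15,.1),.005,.025),blueseat=('blue',(.4,.65,-.15,.1),.005,.025),amber=('orange',(.4,.7,-.15,.1),.052,.075)).items():
    try: show(n,blob('top',p,d,*a))
    except Exception as e: print(n,e)"
```

```text
time_s: 16.4
ee_pos: [0.4993, -0.3287, 0.0992]
eef_rot: [-3.122, 1.563, 2.958]
force: [0.2, 0.0, -0.1]
grip_width: 0.0604
time_s: 16.9
ee_pos: [0.5004, -0.329, 0.2166]
eef_rot: [-3.016, 1.564, 3.064]
force: [0.9, -0.9, -0.2]
grip_width: 0.0711
[ 19.7 321.7  59. ]
redpark 412 px=[449.58 292.  ] zmed=0.1212 mid=[ 0.4113 -0.3203  0.1127] ext=[0.0355 0.0406 0.0252] onz=[ 0.4103 -0.3163  0.1212]
bluepark 238 px=[452.5   245.375] zmed=0.1208 mid=[ 0.4987 -0.3279  0.1126] ext=[0.0343 0.0382 0.0247] onz=[ 0.4981 -0.3245  0.1208]
redseat 615 px=[308.  213.8] zmed=0.0137 mid=[ 0.5671 -0.0557  0.0141] ext=[0.0587 0.0604 0.0098] onz=[ 0.5666 -0.0557  0.0137]
blueseat 605 px=[273.5672 206.1754] zmed=0.0136 mid=[0.5815 0.0189 0.0138] ext=[0.0574 0.0584 0.0095] onz=[0.5811 0.0187 0.0136]
amber 395 px=[296.3529 182.8235] zmed=0.0626 mid=[ 0.6241 -0.0263  0.0598] ext=[0.0449 0.0453 0.0151] onz=[ 0.6232 -0.027   0.0626]
```

View pics/t3.png

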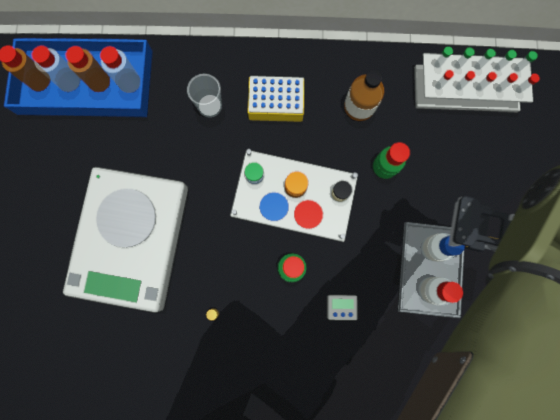

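Top view: the seats are bare at (308,214) and (273,206), amber is untouched at (296,183), and both bottles stand on the tray at (450,292) and (452,245). Going for the amber jar.

```bash
python3 -m handwheel '[[[0,35,6],0,-0.8],[[0,75,14],0,-0.8],[[0,115,21],0,-0.8],[[0,155,28],0,-0.8],[[0,190,35],0,-0.8]]'
python3 -m handwheel '[[[0,40,7],0,-0.8],[[0,75,14],0,-0.8],[[0,105,19],0,-0.8],[[0,125,23],0,-0.8],[[0,131,24],0,-0.8]]'
python3 -m handwheel '[[[20,0,0],0,-0.8],[[50,0,0],0,-0.8],[[80,0,0],0,-0.8],[[100,0,0],0,-0.8],[[105,0,0],0,-0.8]]'
python3 -c "
from h import *
print(shift(.6238,-.0266,.033),R.from_euler('xyz',get_obs()['eef_rot']).as_matrix().round(3).tolist())"
```

```text
time_s: 17.45
ee_pos: [0.5742, -0.1487, 0.2207]
eef_rot: [-1.929, 1.567, -2.131]
force: [-0.6, 0.2, -0.4]
grip_width: 0.0843
time_s: 17.95
ee_pos: [0.6244, -0.0234, 0.2204]
eef_rot: [-1.921, 1.568, -2.121]
force: [-0.3, -1.1, -0.4]
grip_width: 0.0847
time_s: 18.45
ee_pos: [0.6231, -0.0244, 0.1133]
eef_rot: [-2.484, 1.565, -2.685]
force: [0.6, -0.3, -0.2]
grip_width: 0.0843
[80.3 -1.7  1.5] [[-0.005, 0.199, 0.98], [-0.002, 0.98, -0.199], [-1.0, -0.003, -0.004]]
```

```bash
python3 -m handwheel '[[[20,-1.7,1.5],0,-0.8],[[42,-1.7,1.5],0,-0.8],[[60,-1.7,1.5],0,-0.8],[[72,-1.7,1.5],0,-0.8],[[79,-1.7,1.5],0,-0.8]]'
python3 -m handwheel '[[[1,0,0],0,-0.5],[[1,0,0],0,-0.2],[[1,0,0],0,0],[[1,0,0],0,0.2],[[1,0,0],0,0.3]]' 15
python3 -m handwheel '[[[0,0,0],0,0.3],[[0,0,0],0,0.3],[[0,0,0],0,0.3],[[0,0,0],0,0.3],[[0,0,0],0,0.3]]'
python3 -m handwheel '[[[-3,0,0],0,0.3],[[-12,0,0],0,0.3],[[-35,0,0],0,0.3],[[-65,0,0],0,0.3],[[-100,0,0],0,0.3]]'
python3 -m handwheel '[[[-30,0,0],0,0.3],[[-45,0,0],0,0.3],[[-50,0,0],0,0.3],[[-50,0,0],0,0.3],[[-50,0,0],0,0.3]]'
python3 -c "
from h import *
print(shift(.5407,.3160,.18))
p,d=camera('side'); cv2.imwrite('pics/s4.png',cv2.resize(p[60:340,150:470],None,fx=2,fy=2))"
```

```text
time_s: 18.95
ee_pos: [0.6239, -0.027, 0.0343]
eef_rot: [-2.467, 1.565, -2.668]
force: [-0.0, -0.7, -0.6]
grip_width: 0.085
time_s: 19.45
ee_pos: [0.6241, -0.0269, 0.0338]
eef_rot: [-2.392, 1.566, -2.593]
force: [0.1, 1.1, 1.7]
grip_width: 0.0496
time_s: 19.95
ee_pos: [0.6241, -0.0269, 0.0338]
eef_rot: [-2.4, 1.566, -2.601]
force: [-0.5, 1.0, 1.4]
grip_width: 0.0499
time_s: 20.45
ee_pos: [0.6241, -0.0267, 0.1349]
eef_rot: [-2.508, 1.565, -2.709]
force: [0.3, 0.1, -1.4]
grip_width: 0.0496
time_s: 20.95
ee_pos: [0.6238, -0.0265, 0.1832]
eef_rot: [-2.659, 1.563, -2.86]
force: [0.5, -1.0, -1.3]
grip_width: 0.0501
[   3.   319.1 -149.8]
```

View pics/s4.png

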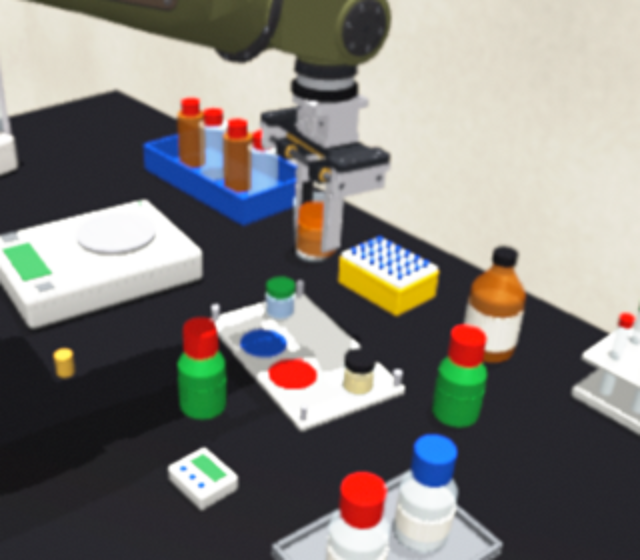

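The jar is held upright at (318,230) and everything else is in place. Now to the pan.

```bash
python3 -m handwheel '[[[0,10,-5],0,0.3],[[0,38,-18],0,0.3],[[0,75,-35],0,0.3],[[0,112,-53],0,0.3],[[0,150,-70],0,0.3]]'
python3 -m handwheel '[[[0,40,-19],0,0.3],[[0,80,-38],0,0.3],[[0,118,-55],0,0.3],[[0,146,-69],0,0.3],[[0,162,-77],0,0.3]]'
python3 -m handwheel '[[[10,6,-3],0,0.3],[[25,6,-3],0,0.3],[[40,6,-3],0,0.3],[[50,6,-3],0,0.3],[[55,6,-3],0,0.3]]'
python3 -c "
from h import *
print(shift(.5407,.3160,.0928))"
```

```text
time_s: 21.5
ee_pos: [0.584, 0.1365, 0.1823]
eef_rot: [-2.694, 1.561, -2.895]
force: [0.1, 0.5, -2.0]
grip_width: 0.0496
time_s: 22.0
ee_pos: [0.5393, 0.3131, 0.1815]
eef_rot: [-2.692, 1.56, -2.891]
force: [-0.3, -0.1, -0.6]
grip_width: 0.0498
time_s: 22.5
ee_pos: [0.537, 0.3183, 0.1247]
eef_rot: [-2.649, 1.558, -2.85]
force: [1.2, 0.1, -0.6]
grip_width: 0.05
[31.9 -1.3  4.5]
```

```bash
python3 -m handwheel '[[[8,-1.3,4],0,0.3],[[16,-1.3,4],0,0.3],[[22,-1.3,4],0,0.3],[[26,-1.3,4],0,0.3],[[28,-1.3,4],0,0.3]]'
python3 -m handwheel '[[[0.4,0,0],0,0.3],[[0.8,0,0],0,0.3],[[1.2,0,0],0,0.3],[[1.6,0,0],0,0.3],[[2,0,0],0,0.3]]'
python3 -c "
from h import *
print(shift(.5407,.3160,.0928))"
```

```text
time_s: 23.0
ee_pos: [0.5402, 0.3162, 0.0964]
eef_rot: [-2.647, 1.558, -2.847]
force: [0.3, 0.1, -1.1]
grip_width: 0.0499
time_s: 23.5
ee_pos: [0.5402, 0.3162, 0.0945]
eef_rot: [-2.649, 1.558, -2.849]
force: [0.2, 0.8, -0.4]
grip_width: 0.0495
[ 1.6 -0.1  0.5]
```

```bash
python3 -m handwheel '[[[0.3,0,0],0,0.3],[[0.6,0,0],0,0.3],[[0.9,0,0],0,0.3],[[1.2,0,0],0,0.3],[[1.5,0,0],0,0.3]]'
```

```text
time_s: 24.0
ee_pos: [0.5402, 0.3162, 0.0929]
eef_rot: [-2.65, 1.558, -2.85]
force: [-0.6, -0.9, 1.1]
grip_width: 0.0494
```

```bash
python3 -m handwheel '[[[0.3,0,0],0,0.3],[[0.6,0,0],0,0.3],[[0.8,0,0],0,0.3],[[0.8,0,0],0,0.3],[[0.8,0,0],0,0.3]]'
python3 -m handwheel '[[[0,0,0],0,0],[[0,0,0],0,-0.3],[[0,0,0],0,-0.6],[[0,0,0],0,-0.8],[[0,0,0],0,-0.8]]'
python3 -m handwheel '[[[-5,0,0],0,-0.8],[[-20,0,0],0,-0.8],[[-50,0,0],0,-0.8],[[-80,0,0],0,-0.8],[[-110,0,0],0,-0.8]]'
python3 -m handwheel '[[[-5,-33,-2],0,-0.28],[[-8,-75,-5],0,-0.28],[[-8,-115,-9],0,-0.28],[[-8,-160,-14],0,-0.28],[[-8,-190,-17],0,-0.28]]'
python3 -c "
from h import *
p,d=camera('top'); cv2.imwrite('pics/t4.png',p)
print(shift(.4993,-.3288,.21),R.from_euler('xyz',get_obs()['eef_rot']).as_matrix().round(3).tolist())
show('amber',blob('top',p,d,'orange',(.4,.65,.2,.42),.1,.135))
p,d=camera('side'); cv2.imwrite('pics/s5.png',cv2.resize(p[100:340,120:440],None,fx=2,fy=2))"
```

```text
time_s: 24.5
ee_pos: [0.5403, 0.3162, 0.0928]
eef_rot: [-2.654, 1.559, -2.854]
force: [-3.5, -2.1, 6.5]
grip_width: 0.0497
time_s: 25.0
ee_pos: [0.5403, 0.3162, 0.0928]
eef_rot: [-2.655, 1.559, -2.855]
force: [0.0, 0.6, -0.2]
grip_width: 0.0784
time_s: 25.5
ee_pos: [0.5416, 0.3166, 0.2054]
eef_rot: [-2.679, 1.56, -2.879]
force: [0.7, 0.1, 0.7]
grip_width: 0.0846
time_s: 26.0
ee_pos: [0.4865, 0.1318, 0.216]
eef_rot: [-2.642, 1.561, -2.842]
force: [0.8, -0.7, -0.3]
grip_width: 0.0602
[   7.7 -446.1  105. ] [[-0.009, 0.2, 0.98], [-0.004, 0.98, -0.2], [-1.0, -0.005, -0.008]]Traceback (most recent call last):
  File "<string>", line 5, in <module>
    show('amber',blob('top',p,d,'orange',(.4,.65,.2,.42),.1,.135))
                 ~~~~^^^^^^^^^^^^^^^^^^^^^^^^^^^^^^^^^^^^^^^^^^^^
  File "h.py", line 26, in blob
    m=m.astype(np.uint8); n,l,s,c=cv2.connectedComponentsWithStats(m); i=1+s[1:,4].argmax()
                                                                           ~~~~~~~~~~~~~~^^
ValueError: attempt to get argmax of an empty sequence
```

```bash
python3 -m handwheel '[[[0,-40,9],0,-0.28],[[0,-82,19],0,-0.28],[[0,-125,29],0,-0.28],[[0,-168,39],0,-0.28],[[0,-210,49],0,-0.28]]'
python3 -m handwheel '[[[0,-40,9],0,-0.28],[[0,-82,19],0,-0.28],[[0,-125,29],0,-0.28],[[0,-168,40],0,-0.28],[[0,-205,48],0,-0.28]]'
python3 -c "
from h import *
p,d=camera('top'); cv2.imwrite('pics/t4.png',p); np.save('pics/t4d.npy',d)
print(shift(.4993,-.3288,.0992))
show('amber',blob('top',p,d,'orange',(.4,.65,.2,.42),.1,.135))
p,d=camera('side'); cv2.imwrite('pics/s5.png',cv2.resize(p[100:340,120:440],None,fx=2,fy=2))"
```

```text
time_s: 26.55
ee_pos: [0.4918, -0.088, 0.2184]
eef_rot: [-2.454, 1.562, -2.656]
force: [0.7, 0.1, 0.7]
grip_width: 0.0604
time_s: 27.05
ee_pos: [0.4976, -0.3007, 0.2205]
eef_rot: [-2.29, 1.563, -2.492]
force: [0.7, -0.3, 0.5]
grip_width: 0.0603
[121.1 -22.    7.7]
amber 566 px=[118.8929 214.5   ] zmed=0.121 mid=[0.5403 0.3145 0.1125] ext=[0.0454 0.0476 0.0247] onz=[0.5403 0.311  0.121 ]
```

View pics/t4.png

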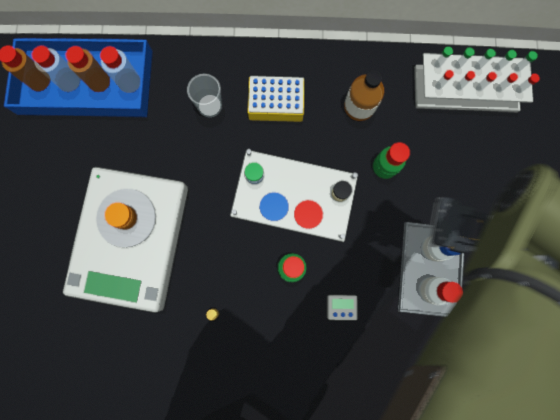

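The amber jar stands upright on the pan at (119,214). It measures (0.540, 0.3145) with its top at 121 mm, about 2 mm from the pan centre. Fetching the blue bottle.

```bash
python3 -m handwheel '[[[8,-22,7],0,-0.28],[[20,-22,7],0,-0.28],[[40,-22,7],0,-0.28],[[60,-22,7],0,-0.28],[[70,-22,7],0,-0.28]]'
python3 -c "
from h import *
print(shift(.4993,-.3288,.0992))"
```

```text
time_s: 27.65
ee_pos: [0.4988, -0.3242, 0.1488]
eef_rot: [-2.519, 1.562, -2.724]
force: [1.1, 0.2, 0.2]
grip_width: 0.0602
[49.6 -4.1  1.8]
```

```bash
python3 -m handwheel '[[[8,-4,2],0,-0.28],[[22,-4,2],0,-0.28],[[36,-4,2],0,-0.28],[[46,-4,2],0,-0.28],[[49.5,-4,2],0,-0.28]]'
python3 -m handwheel '[[[0,0,0],0,-0.1],[[0,0,0],0,0.2],[[0,0,0],0,0.4],[[0,0,0],0,0.6],[[0,0,0],0,0.6]]' 20
python3 -m handwheel '[[[0,0,0],0,0.6],[[-3,0,0],0,0.6],[[-12,0,0],0,0.6],[[-30,0,0],0,0.6],[[-52,0,0],0,0.6]]'
python3 -m handwheel '[[[-25,0,0],0,0.6],[[-45,0,0],0,0.6],[[-56,0,0],0,0.6],[[-58,0,0],0,0.6],[[-58,0,0],0,0.6]]'
python3 -c "
from h import *
print(shift(.5813,.0188,.21))"
```

```text
time_s: 28.15
ee_pos: [0.4991, -0.3284, 0.0979]
eef_rot: [-2.671, 1.561, -2.876]
force: [-0.0, 0.5, -0.2]
grip_width: 0.0601
time_s: 28.65
ee_pos: [0.4993, -0.3286, 0.0984]
eef_rot: [-2.586, 1.561, -2.791]
force: [0.2, -1.0, 2.6]
grip_width: 0.0393
time_s: 29.15
ee_pos: [0.4995, -0.3282, 0.1509]
eef_rot: [-2.706, 1.56, -2.911]
force: [0.2, -1.0, -3.1]
grip_width: 0.0395
time_s: 29.65
ee_pos: [0.4999, -0.3279, 0.2084]
eef_rot: [-2.743, 1.56, -2.948]
force: [0.3, -1.3, -3.5]
grip_width: 0.0396
[ -3.1 356.    9.1]
```

```bash
python3 -m handwheel '[[[0,12,0],0,0.6],[[0,42,1],0,0.6],[[0,80,2],0,0.6],[[0,120,3],0,0.6],[[0,160,4],0,0.6]]'
python3 -m handwheel '[[[0,40,1],0,0.6],[[0,80,2],0,0.6],[[0,125,3],0,0.6],[[0,165,4],0,0.6],[[0,188,5],0,0.6]]'
python3 -m handwheel '[[[8,8,0],0,0.6],[[25,8,0],0,0.6],[[50,8,0],0,0.6],[[70,8,0],0,0.6],[[80,8,0],0,0.6]]'
python3 -c "
from h import *
print(shift(.5813,.0188,.1064))"
```

```text
time_s: 30.15
ee_pos: [0.5361, -0.1697, 0.2067]
eef_rot: [-2.833, 1.559, -3.038]
force: [-0.3, -0.3, -3.9]
grip_width: 0.0397
time_s: 30.65
ee_pos: [0.579, 0.0169, 0.2049]
eef_rot: [-2.882, 1.557, -3.085]
force: [1.6, -0.2, -3.3]
grip_width: 0.0395
time_s: 31.15
ee_pos: [0.578, 0.0244, 0.1219]
eef_rot: [-2.895, 1.553, -3.098]
force: [-0.7, 0.1, -3.5]
grip_width: 0.0396
[15.5 -4.8  4.6]
```

```bash
python3 -m handwheel '[[[4,-4.8,5],0,0.6],[[8,-4.8,5],0,0.6],[[10,-4.8,5],0,0.6],[[12,-4.8,5],0,0.6],[[12.5,-4.8,5],0,0.6]]'
python3 -m handwheel '[[[0.4,0,0],0,0.6],[[0.8,0,0],0,0.6],[[1.2,0,0],0,0.6],[[1.6,0,0],0,0.6],[[2,0,0],0,0.6]]'
python3 -c "
from h import *
print(shift(.5813,.0188,.1064),R.from_euler('xyz',get_obs()['eef_rot']).as_matrix().round(4)[:,0])
p,d=camera('side'); cv2.imwrite('pics/s6.png',cv2.resize(p[160:290,220:370],None,fx=5,fy=4))"
```

```text
time_s: 31.65
ee_pos: [0.5818, 0.0187, 0.1096]
eef_rot: [-2.893, 1.554, -3.096]
force: [-0.5, -0.9, -3.4]
grip_width: 0.0398
time_s: 32.15
ee_pos: [0.5818, 0.0187, 0.1076]
eef_rot: [-2.893, 1.554, -3.097]
force: [-0.2, -0.2, -3.0]
grip_width: 0.0397
[ 1.2 -0.  -0.5] [-1.720e-02 -8.000e-04 -9.999e-01]
```

View pics/s6.png

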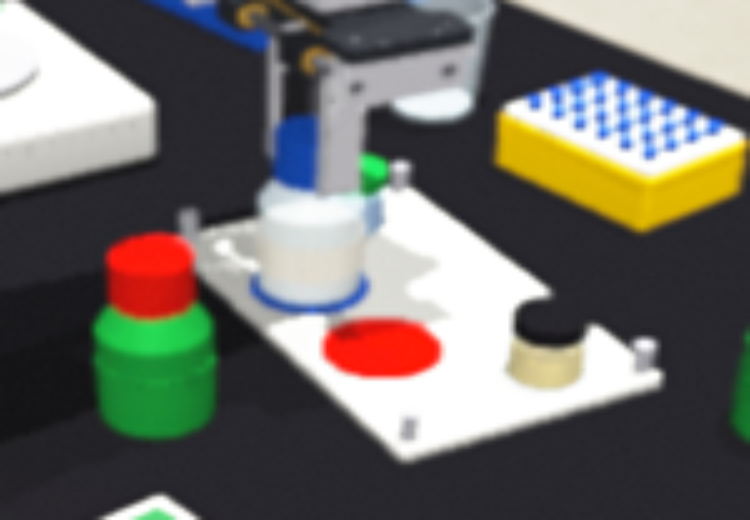

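The blue bottle hovers about 1 mm above the blue seat at (310,285), with an even rim showing left and right. The last millimetre, then release.

```bash
python3 -m handwheel '[[[0.3,0,0],0,0.6],[[0.6,0,0],0,0.6],[[0.9,0,0],0,0.6],[[1.2,0,0],0,0.6],[[1.4,0,0],0,0.6]]'
```

```text
time_s: 32.7
ee_pos: [0.5819, 0.0187, 0.1066]
eef_rot: [-2.89, 1.554, -3.094]
force: [-2.6, -0.4, 3.6]
grip_width: 0.0399
```

```bash
python3 -m handwheel '[[[0.3,0,0],0,0.6],[[0.3,0,0],0,0.3],[[0.3,0,0],0,0],[[0.3,0,0],0,-0.28],[[0.3,0,0],0,-0.28]]'
python3 -m handwheel '[[[-8,0,0],0,-0.28],[[-30,0,0],0,-0.28],[[-60,0,0],0,-0.28],[[-90,0,0],0,-0.28],[[-115,0,0],0,-0.28]]'
python3 -m handwheel '[[[0,-34,-9],0,-0.28],[[0,-70,-19],0,-0.28],[[0,-110,-30],0,-0.28],[[0,-147,-40],0,-0.28],[[0,-183,-50],0,-0.28]]'
python3 -m handwheel '[[[0,-34,-9],0,-0.28],[[0,-70,-19],0,-0.28],[[0,-110,-30],0,-0.28],[[0,-147,-40],0,-0.28],[[0,-180,-50],0,-0.28]]'
python3 -m handwheel '[[[5,0,0],0,-0.28],[[10,0,0],0,-0.28],[[30,0,0],0,-0.28],[[50,0,0],0,-0.28],[[60,0,0],0,-0.28]]'
python3 -c "
from h import *
print(shift(.4092,-.3207,.0987),R.from_euler('xyz',get_obs()['eef_rot']).as_matrix().round(4)[:,0])
p,d=camera('top'); cv2.imwrite('pics/t5.png',cv2.resize(p[140:250,225:365],None,fx=5,fy=5,interpolation=cv2.INTER_CUBIC))
show('blue',blob('top',p,d,'blue',(.4,.65,-.15,.1),.118,.14))
"
```

```text
time_s: 33.2
ee_pos: [0.5819, 0.0187, 0.1062]
eef_rot: [-2.89, 1.554, -3.094]
force: [0.5, 0.3, 0.4]
grip_width: 0.059
time_s: 33.7
ee_pos: [0.584, 0.0188, 0.2236]
eef_rot: [-2.883, 1.556, -3.086]
force: [-0.5, -0.7, 0.4]
grip_width: 0.0603
time_s: 34.2
ee_pos: [0.4972, -0.1516, 0.2257]
eef_rot: [-2.86, 1.556, -3.063]
force: [0.4, -0.0, 0.7]
grip_width: 0.0601
time_s: 34.7
ee_pos: [0.411, -0.3194, 0.2279]
eef_rot: [-2.811, 1.557, -3.014]
force: [0.8, -0.4, -0.5]
grip_width: 0.0599
time_s: 35.2
ee_pos: [0.4103, -0.3181, 0.1664]
eef_rot: [-2.912, 1.556, -3.114]
force: [0.3, 0.8, -0.1]
grip_width: 0.0602
[67.7 -2.6  0.4] [-1.510e-02 -4.000e-04 -9.999e-01]
blue 322 px=[273.5 197.5] zmed=0.1293 mid=[0.58   0.0188 0.126 ] ext=[0.0362 0.0361 0.0137] onz=[0.5794 0.0188 0.1293]
```

View pics/t5.png

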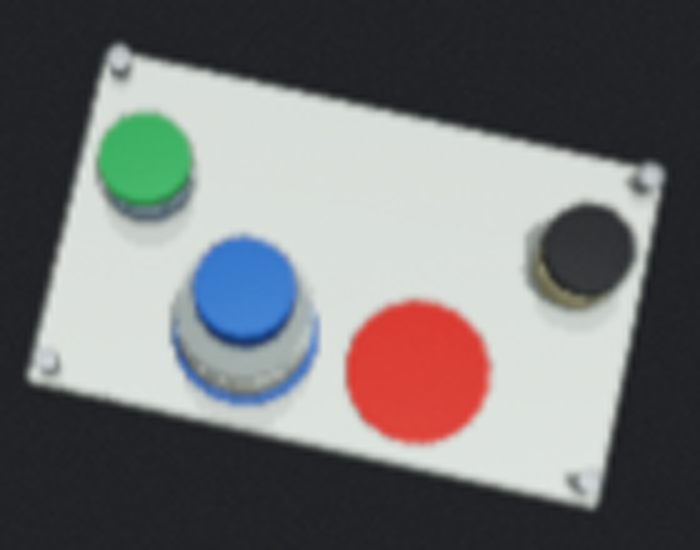

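The blue bottle is on its seat with an even blue rim (crop (245,330)), and the red seat is free at (418,372). Now the red bottle.

```bash
python3 -m handwheel '[[[10,-2.6,0.5],0,-0.28],[[30,-2.6,0.5],0,-0.28],[[50,-2.6,0.5],0,-0.28],[[63,-2.6,0.5],0,-0.28],[[67.5,-2.6,0.5],0,-0.28]]'
python3 -m handwheel '[[[0,0,0],0,-0.1],[[0,0,0],0,0.2],[[0,0,0],0,0.4],[[0,0,0],0,0.6],[[0,0,0],0,0.6]]' 20
python3 -m handwheel '[[[0,0,0],0,0.6],[[-3,0,0],0,0.6],[[-12,0,0],0,0.6],[[-30,0,0],0,0.6],[[-52,0,0],0,0.6]]'
python3 -m handwheel '[[[-25,0,0],0,0.6],[[-45,0,0],0,0.6],[[-56,0,0],0,0.6],[[-58,0,0],0,0.6],[[-58,0,0],0,0.6]]'
python3 -c "
from h import *
print(shift(.5668,-.0557,.21),R.from_euler('xyz',get_obs()['eef_rot']).as_matrix().round(4)[:,0])"
```

```text
time_s: 35.75
ee_pos: [0.4088, -0.3203, 0.097]
eef_rot: [-3.019, 1.554, 3.062]
force: [0.2, 0.3, 0.5]
grip_width: 0.0602
time_s: 36.25
ee_pos: [0.4091, -0.3206, 0.0977]
eef_rot: [-2.965, 1.555, 3.116]
force: [0.1, -0.7, 4.4]
grip_width: 0.0399
time_s: 36.75
ee_pos: [0.4096, -0.3204, 0.1503]
eef_rot: [-3.021, 1.554, 3.06]
force: [-0.1, 0.1, -2.0]
grip_width: 0.0399
time_s: 37.25
ee_pos: [0.4105, -0.3203, 0.2078]
eef_rot: [-3.041, 1.553, 3.04]
force: [-0.2, -0.2, -2.3]
grip_width: 0.0398
[ -4.5 290.6  99.9] [-0.0175  0.0018 -0.9998]
```

```bash
python3 -m handwheel '[[[0,12,4],0,0.6],[[0,40,14],0,0.6],[[0,74,25],0,0.6],[[0,110,38],0,0.6],[[0,145,50],0,0.6]]'
python3 -m handwheel '[[[0,36,12],0,0.6],[[0,72,25],0,0.6],[[0,106,36],0,0.6],[[0,132,45],0,0.6],[[0,145,50],0,0.6]]'
python3 -m handwheel '[[[8,0,0],0,0.6],[[25,0,0],0,0.6],[[50,0,0],0,0.6],[[70,0,0],0,0.6],[[80,0,0],0,0.6]]'
python3 -c "
from h import *
print(shift(.5670,-.0557,.1057),R.from_euler('xyz',get_obs()['eef_rot']).as_matrix().round(4)[:,0])"
```

```text
time_s: 37.75
ee_pos: [0.489, -0.1861, 0.2057]
eef_rot: [-3.074, 1.552, 3.007]
force: [0.3, -0.5, -3.0]
grip_width: 0.0396
time_s: 38.25
ee_pos: [0.5675, -0.0514, 0.2034]
eef_rot: [-3.088, 1.55, 2.995]
force: [-0.1, -0.3, -2.5]
grip_width: 0.0399
time_s: 38.75
ee_pos: [0.5644, -0.0519, 0.1209]
eef_rot: [-3.083, 1.547, 2.999]
force: [0.7, 0.1, -2.8]
grip_width: 0.0395
[15.2 -3.2  3.7] [-0.0239  0.0034 -0.9997]
```

```bash
python3 -m handwheel '[[[4,-3.2,4],0,0.6],[[8,-3.2,4],0,0.6],[[10,-3.2,4],0,0.6],[[12,-3.2,4],0,0.6],[[12.5,-3.2,4],0,0.6]]'
python3 -m handwheel '[[[0.4,0,0],0,0.6],[[0.8,0,0],0,0.6],[[1.2,0,0],0,0.6],[[1.5,0,0],0,0.6],[[1.7,0,0],0,0.6]]'
python3 -c "
from h import *
print(shift(.5670,-.0557,.1057))"
```

```text
time_s: 39.25
ee_pos: [0.5675, -0.0558, 0.1086]
eef_rot: [-3.084, 1.547, 2.998]
force: [-0.4, 0.1, -2.7]
grip_width: 0.0396
time_s: 39.75
ee_pos: [0.5675, -0.0558, 0.1069]
eef_rot: [-3.083, 1.547, 2.999]
force: [0.4, 0.3, -2.1]
grip_width: 0.0396
[ 1.2 -0.  -0.4]
```

```bash
python3 -m handwheel '[[[0.3,0,0],0,0.6],[[0.6,0,0],0,0.6],[[0.9,0,0],0,0.6],[[1.1,0,0],0,0.6],[[1.3,0,0],0,0.6]]'
```

```text
time_s: 40.25
ee_pos: [0.5675, -0.0558, 0.1059]
eef_rot: [-3.082, 1.547, 3.0]
force: [-2.3, -0.4, 3.2]
grip_width: 0.0398
```

```bash
python3 -m handwheel '[[[0.3,0,0],0,0.6],[[0.3,0,0],0,0.3],[[0.3,0,0],0,0],[[0.3,0,0],0,-0.28],[[0.3,0,0],0,-0.28]]'
python3 -m handwheel '[[[-8,0,0],0,-0.28],[[-30,0,0],0,-0.28],[[-60,0,0],0,-0.28],[[-90,0,0],0,-0.28],[[-120,0,0],0,-0.28]]'
python3 -m handwheel '[[[0,-34,-9],0,-0.28],[[0,-75,-19],0,-0.28],[[0,-120,-30],0,-0.28],[[0,-160,-40],0,-0.28],[[0,-200,-50],0,-0.28]]'
python3 -m handwheel '[[[0,-30,0],0,-0.28],[[0,-50,0],0,-0.28],[[0,-60,0],0,-0.28],[[0,-60,0],0,-0.28],[[0,-60,0],0,-0.28]]'
python3 -c "
from h import *
p,d=camera('top'); cv2.imwrite('pics/t6.png',cv2.resize(p[140:250,225:365],None,fx=5,fy=5,interpolation=cv2.INTER_CUBIC))
B=(.4,.65,-.15,.1)
show('blue',blob('top',p,d,'blue',B,.118,.14));show('red',blob('top',p,d,'red',B,.118,.14));show('amber',blob('top',p,d,'orange',(.4,.65,.2,.42),.112,.135))
q,_=camera('side'); cv2.imwrite('pics/s7.png',cv2.resize(q[130:290,130:370],None,fx=3,fy=3))
"
```

```text
time_s: 40.75
ee_pos: [0.5676, -0.0558, 0.1055]
eef_rot: [-3.083, 1.548, 2.999]
force: [0.0, 0.9, 0.1]
grip_width: 0.0587
time_s: 41.25
ee_pos: [0.5702, -0.0562, 0.2273]
eef_rot: [-3.08, 1.548, 3.002]
force: [1.1, -0.6, 0.2]
grip_width: 0.0603
time_s: 41.75
ee_pos: [0.4804, -0.2436, 0.2295]
eef_rot: [-3.068, 1.549, 3.014]
force: [0.7, 0.1, 0.0]
grip_width: 0.0604
time_s: 42.25
ee_pos: [0.4687, -0.3016, 0.2297]
eef_rot: [-3.077, 1.549, 3.005]
force: [0.5, -0.2, 0.1]
grip_width: 0.0603
blue 321 px=[273.3776 197.4592] zmed=0.1294 mid=[0.58   0.0188 0.1258] ext=[0.036  0.0361 0.0144] onz=[0.5795 0.019  0.1294]
red 318 px=[312.6794 205.126 ] zmed=0.1294 mid=[ 0.5669 -0.0552  0.1262] ext=[0.0359 0.0363 0.0142] onz=[ 0.5669 -0.0554  0.1294]
amber 495 px=[117.5 214. ] zmed=0.1212 mid=[0.5405 0.315  0.1189] ext=[0.0444 0.0461 0.0133] onz=[0.5412 0.3137 0.1212]
```

View pics/t6.png

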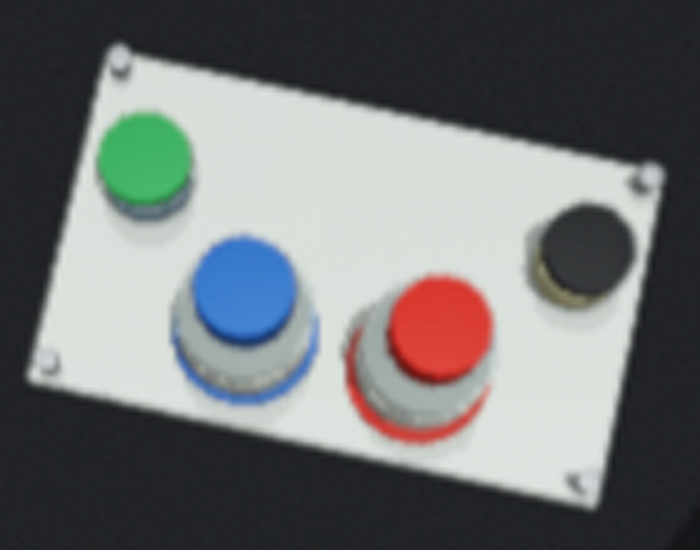

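View pics/s7.png

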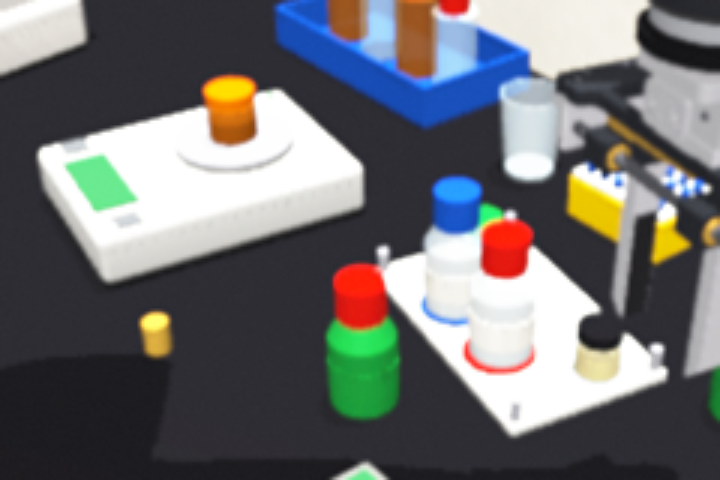

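Final pictures: both bottles are upright on their own seats (blue rim even, red within about 1–2 mm of centre). The amber jar is upright in mid-pan, both small jars are unmoved, and the gripper is clear.

```bash
python3 -c "
from station import *
print(hand_in())"
```

```text
the job is handed in; nothing more can be done
None
```

The job is done in the order asked and handed in at about 42 s of the 106 s allowed. I moved both bottles to the grey tray, then set the amber jar on the pan. After that I put the blue bottle back on the blue seat and the red bottle back on the red seat.

- **Amber jar:** its top is at 121 mm and its axis is about 1–2 mm from the pan centre.
- **Bottles:** both caps are at the right height (129 mm). Blue is about 1–2 mm from its seat centre. By the cap measurement red is within 1 mm of its seat centre. Its front rim looks slightly wider in the picture, and its spacing to blue suggests it sits 1–2 mm towards the back. I did not move it again.
- **Small jars:** they look unmoved in the final pictures, and nothing tipped or fell.
- **Forces:** the highest contact force read while setting things down was about 9 N.
- **Tool tilt:** the tool drifted to about 1.4° off vertical over the run, so each bottle settled by less than a degree when it touched its seat.

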